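Set the stock tags on the grinding-disc rack

TASK

The grinding-disc rack on the bench has just been refilled, but the hinged tags along its front rail are still as they were before. With a fingertip, gently push over the tags that are wrong, so that the tag in front of every full bay leans left and shows its ring (in stock) and the tag in front of a nearly empty bay leans right and shows its bar (reorder). Only the tags are to be pushed: do not pick up anything, and leave the discs and everything else on the bench and rack where they are.

Things in the scene. Friction and masses are not known exactly. Their poses are not given: they have to be found in the camera images.
- rack: grey sheet-metal rack fixed on the bench: 4 open bays in a row along its y axis, centres at y = +210, +70, -70, -210 mm, inside 136 x 138 mm, dividers 76 mm high, back 96 mm. Origin: centre of its underside; x points from front to back, away from the robot. Along its front runs a tag rail 56 mm deep, flat top 50 mm above the bench, centre line 101 mm in front of the bay centres; one tag before each bay
- holder_a: dark steel bracket of one tag, fixed on the rail straight in front of one bay (which one varies; the nearest bay is its own). 54 x 50 mm. Origin: centre of its underside, on the rail; axes as the rack's. Hinge pin along x, 12 mm above the origin. On its left and right a rest slopes up at 45 degrees, to an outer end 24 mm aside and 30 mm above the origin
- holder_b: dark steel bracket of one tag, fixed on the rail straight in front of one bay (which one varies; the nearest bay is its own). 54 x 50 mm. Origin: centre of its underside, on the rail; axes as the rack's. Hinge pin along x, 12 mm above the origin. On its left and right a rest slopes up at 45 degrees, to an outer end 24 mm aside and 30 mm above the origin
- holder_c: dark steel bracket of one tag, fixed on the rail straight in front of one bay (which one varies; the nearest bay is its own). 54 x 50 mm. Origin: centre of its underside, on the rail; axes as the rack's. Hinge pin along x, 12 mm above the origin. On its left and right a rest slopes up at 45 degrees, to an outer end 24 mm aside and 30 mm above the origin
- holder_d: dark steel bracket of one tag, fixed on the rail straight in front of one bay (which one varies; the nearest bay is its own). 54 x 50 mm. Origin: centre of its underside, on the rail; axes as the rack's. Hinge pin along x, 12 mm above the origin. On its left and right a rest slopes up at 45 degrees, to an outer end 24 mm aside and 30 mm above the origin
- tag_a (a joint): tag leaf on holder_a, rad: 0 upright, +0.785 leans left seen from the robot (rack's +y) and shows its ring (in stock), -0.785 leans right and shows its bar (reorder); stops at both. Aluminium plate 48 mm wide along the pin, 3 mm thick, rolled free edge 6 mm thick, 56 mm from the pin. Raised black ring, 36 mm across, on one face, black bar 36 x 10 mm on the other; the upward face is shown
- tag_b (a joint): tag leaf on holder_b, rad: 0 upright, +0.785 leans left seen from the robot (rack's +y) and shows its ring (in stock), -0.785 leans right and shows its bar (reorder); stops at both. Loose hinge, leaf of 20 g: pushed just past upright it falls to the other side by itself and stays. Plate as tag_a
- tag_c (a joint): tag leaf on holder_c, rad: 0 upright, +0.785 leans left seen from the robot (rack's +y) and shows its ring (in stock), -0.785 leans right and shows its bar (reorder); stops at both. At rest the free edge is 102 mm above the bench, 40 mm left or right of the pin, jutting 15 mm beyond the end of its rest; upright it is 118 mm above the bench. Plate as tag_a
- tag_d (a joint): tag leaf on holder_d, rad: 0 upright, +0.785 leans left seen from the robot (rack's +y) and shows its ring (in stock), -0.785 leans right and shows its bar (reorder); stops at both. A fingertip coming straight down beside the free edge can push it over, moving sideways and rising with the edge; 50 mm are free between facing edges of neighbours. Plate as tag_a
- stack_cutting: full bay: stack of thin dark cutting discs, 69 mm high, up to just below the dividers; 125 mm in diameter; origin at the centre of its underside, on the floor of one bay (which bay varies), 4 mm above the bench
- stack_grinding: full bay: stack of thicker brown grinding discs, 70 mm high; 125 mm in diameter; origin at the centre of its underside, on the floor of one bay (which bay varies), 4 mm above the bench
- stack_flap: full bay: stack of five grey flap discs, 70 mm high; 125 mm in diameter; origin at the centre of its underside, on the floor of one bay (which bay varies), 4 mm above the bench
- stack_low: nearly empty bay: the last two thin cutting discs, 6 mm high in all; 125 mm in diameter; origin at the centre of its underside, on the floor of one bay (which bay varies), 4 mm above the bench
- tube_offcut: bystander: steel tube offcut standing on end on the bench in front of the rack, 34 mm diameter, 55 mm tall; origin at the centre of its foot
- bolt: bystander: hex bolt standing on its head on the bench in front of the rack, 19 mm head, 48 mm tall; origin at the centre of its foot
- flange_nut: bystander: round grinder flange nut, 40 mm diameter, 10 mm thick, lying on the tag rail between the two middle tags; origin at the centre of its underside
- pin_spanner: bystander: two-pin grinder spanner lying flat on the bench in front of the rack, 125 mm long, 5 mm thick, pins to 10 mm; origin near its middle, underside
- magnet_square: bystander: triangular welding magnet square lying flat on the bench at the right, 110 mm legs, 16 mm thick; origin at the middle of one leg, underside
- wire_brush: bystander: brush lying on the bench at the left, 220 mm long; origin under its middle
- spray_can: bystander: metal can standing on the bench at the left, 62 mm diameter, 170 mm tall; origin at the centre of its foot
Mind the look-alikes: they are no part of the job. Leave any turquoise look-alike of the stack_flap alone.

How it is judged:
At the end, for the whole second after the job is handed in: Each tag in front of one of the three full bays leans fully left (joint over 0.7 rad, ring up), the tag in front of the nearly empty bay leans fully right (joint under -0.7 rad, bar up); the discs are within 20 mm and the other things within 30 mm of where they began ((horizontal distance between holder_a and stack_cutting above 0.135 m or value of joint tag_a above 0.7 rad) and (horizontal distance between holder_a and stack_grinding above 0.135 m or value of joint tag_a above 0.7 rad) and (horizontal distance between holder_a and stack_flap above 0.135 m or value of joint tag_a above 0.7 rad) and (horizontal distance between holder_a and stack_low above 0.135 m or value of joint tag_a below -0.7 rad) and (horizontal distance between holder_b and stack_cutting above 0.135 m or value of joint tag_b above 0.7 rad) and (horizontal distance between holder_b and stack_grinding above 0.135 m or value of joint tag_b above 0.7 rad) and (horizontal distance between holder_b and stack_flap above 0.135 m or value of joint tag_b above 0.7 rad) and (horizontal distance between holder_b and stack_low above 0.135 m or value of joint tag_b below -0.7 rad) and (horizontal distance between holder_c and stack_cutting above 0.135 m or value of joint tag_c above 0.7 rad) and (horizontal distance between holder_c and stack_grinding above 0.135 m or value of joint tag_c above 0.7 rad) and (horizontal distance between holder_c and stack_flap above 0.135 m or value of joint tag_c above 0.7 rad) and (horizontal distance between holder_c and stack_low above 0.135 m or value of joint tag_c below -0.7 rad) and (horizontal distance between holder_d and stack_cutting above 0.135 m or value of joint tag_d above 0.7 rad) and (horizontal distance between holder_d and stack_grinding above 0.135 m or value of joint tag_d above 0.7 rad) and (horizontal distance between holder_d and stack_flap above 0.135 m or value of joint tag_d above 0.7 rad) and (horizontal distance between holder_d and stack_low above 0.135 m or value of joint tag_d below -0.7 rad) and distance of each of stack_cutting, stack_grinding, stack_flap, stack_low from where it was at the start of the episode below 0.02 m and distance of each of tube_offcut, bolt, flange_nut, pin_spanner, magnet_square, wire_brush, spray_can from where it was at the start of the episode below 0.03 m); the robot touches nothing.
It fails at once if a tag is pushed hard (over 20 N on tag or bracket) (contact force between any of the fingers, the arm and holder_a above 20 N or contact force between any of the fingers, the arm and holder_b above 20 N or contact force between any of the fingers, the arm and holder_c above 20 N or contact force between any of the fingers, the arm and holder_d above 20 N).
It fails at once if the rack is struck or leaned on hard (over 25 N) (contact force between any of the fingers, the arm and rack above 25 N).
It fails at once if discs are lifted, taken out or shifted in their bay (over 20 mm) (distance of any of stack_cutting, stack_grinding, stack_flap, stack_low from where it was at the start of the episode above 0.02 m).
It fails at once if another thing on the bench or rail is picked up, knocked over or shifted (over 30 mm) (distance of any of tube_offcut, bolt, flange_nut, pin_spanner, magnet_square, wire_brush, spray_can from where it was at the start of the episode above 0.03 m).
It also fails if it takes over 64 s, if anything falls off the work surface, if the arm or the gripper's body presses on something with over 40 N, if the wrist force passes 120 N, or if a joint passes its speed limit or range.

ROBOT

A 6-joint arm with a two-finger parallel gripper is mounted at the origin on the work surface. World frame = base frame: x ahead of the robot, y to its left, z up, the work surface at z = 0. Lengths are in m, angles in rad, forces in N, time in s.
With the tool pointing down it reaches from about 0.4 to 0.925 m from the base axis. Payload 3.4 kg.
Tool frame: the origin (TCP) lies midway between the tips of the shut fingers; the grasp point (between the pads) lies 19 mm behind it; z points along the fingers, y is the direction in which the jaws open and shut (so a half turn about z gives the same grasp; the last joint's range is limited). The gripper opens to 85 mm and grips with 20 to 120 N. Pads are 22 mm wide; open, the fingers measure 114 mm over their backs; the gripper's body (76 mm by 85 mm) begins 54 mm behind the grasp point. The pads swing forward as they close: fully open they stand 13 mm farther back than shut.
Start: joints at [-1.23, 0.307, 1.506, -0, 1.328, -0.073], TCP at [0.231, -0.526, 0.231] pointing down, gripper open.
Joint ranges: [-3.12, 3.12], [-1.05, 2.28], [0.14, 2.33], [-1.42, 4.57], [0.1, 2.73], [-2.68, 2.68]. Speed limits (rad/s): [2.57, 2.57, 3.14, 3.14, 3.14, 3.14].

INTERFACE

Orientations are given as a unit quaternion [w, x, y, z].
In Python, from plant import state, viewer, job gives the robot as it stands. The module is installed in compiled form; this text tells all that it offers.
- The arm moves only by the shell command python3 -m crank 'ROWS' [FORCE]. ROWS is text: rows parted by semicolons, each of 7 numbers parted by spaces: the shift along the tool's x, y, z in m, then the turn, a rotation vector about the tool's x, y, z in degrees, then the opening, from -1 (shut) to 1 (fully open). A call has 1 to 5 rows; each row is the pose to reach, as a shift and turn from the pose commanded when the call began, along the tool's axes at that moment; what a row does not reach only later rows make up. A row lasts 1/8 s, in which the tool goes at most 62.5 mm and 10.7 degrees, less where a joint would pass 70% of its speed; a pose out of reach is approached as far as the arm can. A call with a gripper value outside its range is refused whole. The fingers move at their own pace and stop on an object; FORCE is the grip in N (left out, the last holds). Time passes only in rows, so rows that repeat a pose let the fingers close. It gives the time, the measured TCP pose, the force and the opening at its end, in the units of the state.
- state(): the state, without advancing time (a new reading comes with each control period).
- viewer.capture(name): name is "scene" or "top" or "wrist"; returns (picture, depth): 420x560x3 uint8, red, green, blue; 420x560 float32, m along the optical axis (not along the pixel's ray), 0 where there is no reading.
- viewer.camera_info(name): a dict with "camera_matrix" (3x3 intrinsics, pixels), "origin" and "rotation" of the camera in the world. Camera axes: x right, y down, z forward; pixel columns grow to the right and rows downward; lengths in m; the calibration is good to about 2 mm. A picture is of the moment at which its call begins: read the wrist's pose just before it. camera_info takes no time and is no camera call; for the wrist camera it gives the pose at the moment of the call.
- job.hand_in(): hands the job in, once; it reports no verdict.
The state is a dict: "t": time; "joint_pos": joint angles; "dq": joint speeds; "joint_efforts": joint torques, N m; "tool_pos": TCP position; "tool_rot": TCP orientation; "wrist_force": force on the tool from outside, world axes, zero at the start; "ft_torque": the same for the moment, N m; "opening": finger opening in m.
Only numpy, scipy, OpenCV 4.12 (cv2) and the standard library are available. Lean on these libraries where they do the work, as an engineer would, in place of code of your own. Each camera call takes 0.05 s, during which the arm holds its last target.

## Working session

There is one attempt and no reset: what is moved stays moved. The work goes in short steps, Python scripts to look and compute and a shell command to move; the robot and the scene stay as the last step left them, time stands still between calls to the robot, and variables do not carry over. Pictures are saved under pics/ and viewed, and the job is handed in when it is done.

```bash
mkdir -p pics; ls; python3 - <<'E'
from plant import state, viewer, job
import cv2, numpy as np
np.set_printoptions(precision=4,suppress=True)
s=state(); print(s['t'],s['tool_pos'],s['tool_rot'],s['opening'])
for n in ["scene","top","wrist"]:
    i=viewer.camera_info(n); print(n,i)
for n in ["scene","top"]:
    p,d=viewer.capture(n); cv2.imwrite(f"pics/{n}0.png",p[:,:,::-1]); np.save(f"{n}0.npy",d); np.save(f"{n}0p.npy",p)
E
```

```text
pics
0.0 [ 0.231  -0.5258  0.2304] [-0.001   0.9787  0.2054 -0.0001] 0.08543798358617531
scene {'camera_matrix': array([[529.5048,   0.    , 268.7904],
       [  0.    , 529.5048, 200.804 ],
       [  0.    ,   0.    ,   1.    ]]), 'origin': array([ 1.5884, -0.076 ,  1.1337]), 'rotation': array([-0.2781,  0.6773,  0.6281, -0.2635])}
top {'camera_matrix': array([[387.0005,   0.    , 278.4811],
       [  0.    , 387.0005, 210.3829],
       [  0.    ,   0.    ,   1.    ]]), 'origin': array([ 0.3701, -0.013 ,  1.0814]), 'rotation': array([ 0.0427, -0.7032,  0.708 , -0.0493])}
wrist {'camera_matrix': array([[351.7487,   0.    , 282.1952],
       [  0.    , 351.7487, 208.2316],
       [  0.    ,   0.    ,   1.    ]]), 'origin': array([ 0.2944, -0.4984,  0.3733]), 'rotation': array([ 0.1151,  0.8292, -0.5417, -0.0757])}
```

View pics/scene0.png

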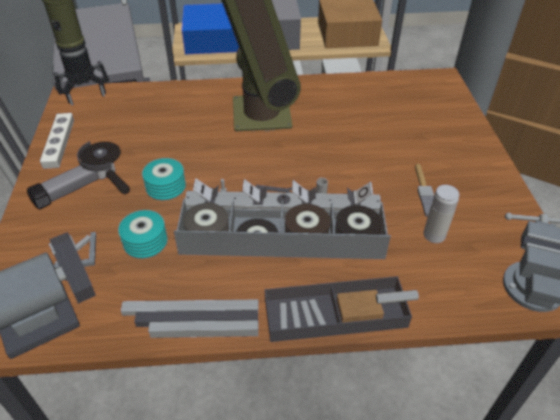

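View pics/top0.png

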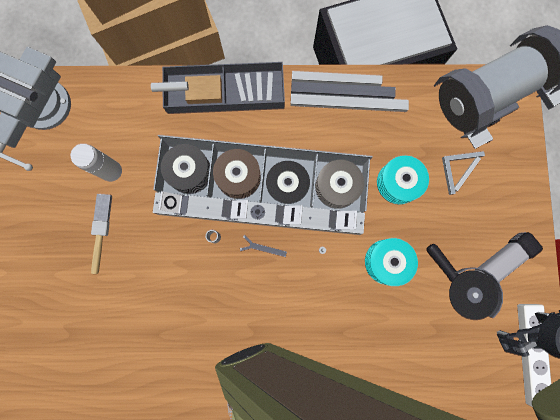

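Top view: the rack spans columns 155–370. Bay 1 (leftmost) has a ring at (170,202). Bars are at (238,210), (293,215) and (347,219). The stack in bay 3, at (288,182), looks lowest. I'll zoom in and measure.

```bash
cat > h.py <<'E'
import numpy as np, cv2
from scipy.spatial.transform import Rotation as R
from plant import state, viewer, job
np.set_printoptions(precision=4,suppress=True)
def q2R(q): return R.from_quat([q[1],q[2],q[3],q[0]]).as_matrix()
def cloud(name,d,info=None):
    i=info or viewer.camera_info(name); K=i['camera_matrix']
    v,u=np.indices(d.shape); 
    c=np.stack([(u-K[0,2])/K[0,0]*d,(v-K[1,2])/K[1,1]*d,d],-1)
    return c@q2R(i['rotation']).T+i['origin']
E
python3 - <<'E'
from h import *
d=np.load("top0.npy"); P=cloud("top",d); p=np.load("top0p.npy")
c=p[125:260,145:380,::-1]; cv2.imwrite("pics/topz.png",cv2.resize(c,None,fx=3.3,fy=3.3,interpolation=cv2.INTER_CUBIC))
print("bench",np.median(P[300:330,150:200,2]))
for n,(u,v) in dict(s1=(195,180),s2=(246,188),s3=(288,197),s4=(350,200),hub1=(184,166),hub2=(236,171),hub3=(288,182),hub4=(341,182)).items():
    print(n,P[v,u])
for n,(u,v) in dict(tl=(161,138),tr=(370,157),bl=(154,212),br=(363,232)).items(): print(n,P[v,u])
# height map along rail
z=P[...,2]; m=np.clip((z-0.03)/0.1*255,0,255).astype(np.uint8)[125:260,145:380]
cv2.imwrite("pics/topd.png",cv2.resize(cv2.applyColorMap(m,cv2.COLORMAP_JET),None,fx=3.3,fy=3.3,interpolation=cv2.INTER_NEAREST))
E
```

```text
bench -0.00025886437356748004
s1 [0.5846 0.1974 0.0739]
s2 [0.562  0.0623 0.0751]
s3 [ 0.548  -0.0506  0.0104]
s4 [ 0.5285 -0.212   0.0738]
hub1 [0.6221 0.2269 0.076 ]
hub2 [0.6076 0.0888 0.0769]
hub3 [ 0.5911 -0.0511  0.0095]
hub4 [ 0.5769 -0.1894  0.0747]
tl [0.6988 0.2898 0.0773]
tr [ 0.6391 -0.2641  0.0947]
bl [0.5028 0.31   0.0508]
br [ 0.4454 -0.2484  0.0518]
```

View pics/topz.png

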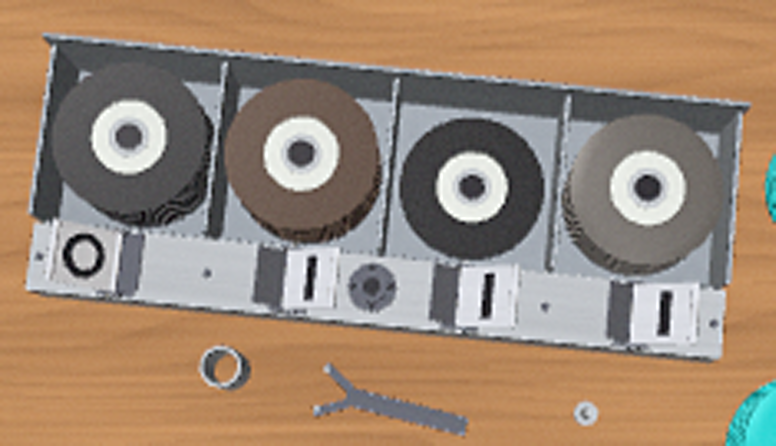

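View pics/topd.png

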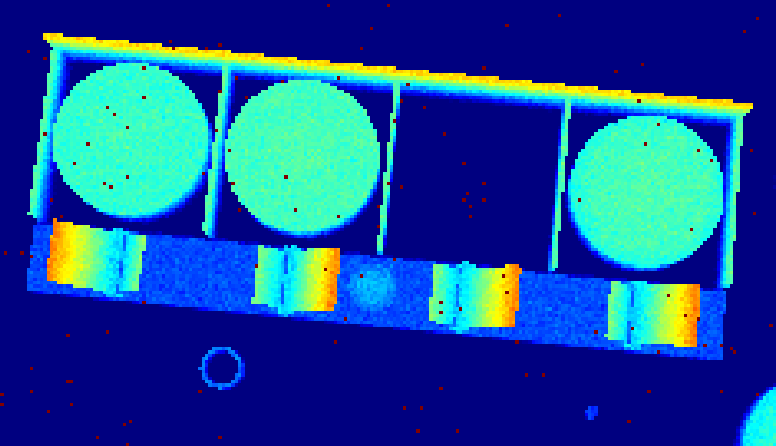

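Heights settle the bays. Stacks 1, 2 and 4 top out at about 74 mm (full), and stack 3 at 10 mm (nearly empty). Tag 1 leans left and is right, tag 3 leans right and is right. Tags 2 and 4 lean right in front of full bays, so both have to go left. Next: the rack frame and the exact edges.

```bash
python3 - <<'E'
from h import *
d=np.load("top0.npy"); P=cloud("top",d); Q=P.reshape(-1,3)
reg=np.zeros(d.shape,bool); reg[125:260,145:380]=True
z=P[...,2]
# rail top: z 47..53mm
m=((z>.046)&(z<.054)&reg).astype(np.uint8)
m=cv2.morphologyEx(m,cv2.MORPH_CLOSE,np.ones((3,3)))
# back wall top
b=((z>.091)&(z<.1)&reg&(P[...,0]>.62))
pb=P[b][:,:2]; vx,vy,x0,y0=cv2.fitLine(pb.astype(np.float32),cv2.DIST_HUBER,0,.01,.01).ravel()
yaw=np.arctan2(vy,vx); yaw=yaw-np.pi/2 if yaw>0 else yaw+np.pi/2
print("yaw deg",np.degrees(yaw),"back ends",pb[pb[:,1].argmin()],pb[pb[:,1].argmax()])
ex=np.array([np.cos(yaw),np.sin(yaw)]); ey=np.array([-ex[1],ex[0]])
r=((z>.046)&(z<.054)&reg); pr=P[r][:,:2]; 
print("rail x ext",np.percentile(pr@ex,[1,5,50,95,99]),"y ext",np.percentile(pr@ey,[.2,1,99,99.8]))
h=(z>.06)&(z<.115)&reg
# tag edges: points above 97 mm, in front of back wall
xr=P[...,:2]@ex; yr=P[...,:2]@ey
cx=np.percentile(pr@ex,[1,99]).mean()
e=(z>.100)&(z<.112)&reg&(abs(xr-cx)<.03)
n,l,st,ce=cv2.connectedComponentsWithStats(cv2.dilate(e.astype(np.uint8),np.ones((3,3))))
for i in range(1,n):
    k=(l==i)&e
    if k.sum()<5: continue
    print("edge",k.sum(),"world",P[k].mean(0),"rackx",xr[k].min()-cx,xr[k].max()-cx,"y",np.percentile(yr[k],[0,50,100]),"zmax",z[k].max())
yc=np.percentile(pr@ey,[.2,99.8]).mean(); print("cx,yc",cx,yc)
np.savez("fr.npz",ex=ex,ey=ey,cx=cx,yc=yc)
for name,y in (("t1",.21),("t2",.07),("t3",-.07),("t4",-.21)):
    pin=ex*cx+ey*(yc+y); print(name,"pin",pin)
E
```

```text
yaw deg -6.141009 back ends [ 0.6396 -0.2698] [0.7011 0.2925]
rail x ext [0.4143 0.4664 0.4937 0.663  0.6642] y ext [-0.2267 -0.1987  0.3634  0.3662]
edge 7 world [0.5454 0.276  0.1044] rackx -0.02998433512215848 -0.0222039604161387 y [0.3312 0.3331 0.3344] zmax 0.10568863710606435
edge 8 world [0.5229 0.0598 0.1033] rackx -0.02863981713687902 -0.022792589808727448 y [0.1129 0.1154 0.1188] zmax 0.1055004110110016
edge 11 world [ 0.5081 -0.0794  0.1038] rackx -0.029851001433040203 -0.022156107215763998 y [-0.0282 -0.025  -0.0202] zmax 0.10590549225011203
edge 10 world [ 0.4929 -0.2175  0.103 ] rackx -0.028613094266573214 -0.023171184900139696 y [-0.1669 -0.1636 -0.1595] zmax 0.10588393173800792
cx,yc 0.5392536563244131 0.06971203982180463
t1 pin [0.5661 0.2204]
t2 pin [0.5511 0.0812]
t3 pin [ 0.5361 -0.058 ]
t4 pin [ 0.5212 -0.1972]
```

```bash
python3 - <<'E'
from h import *
d=np.load("top0.npy"); P=cloud("top",d); f=np.load("fr.npz"); ex,ey=f['ex'],f['ey']
reg=np.zeros(d.shape,bool); reg[125:260,145:380]=True
z=P[...,2]; xr=P[...,:2]@ex; yr=P[...,:2]@ey
r=(abs(z-.05)<.004)&reg&(xr<.53)
r=cv2.morphologyEx(r.astype(np.uint8),cv2.MORPH_OPEN,np.ones((3,3)))>0
cnt=max(cv2.findContours(r.astype(np.uint8),0,2)[0],key=cv2.contourArea)
print("rail x",np.percentile(xr[r],[1,5,95,99]),"y",np.percentile(yr[r],[.2,1,99,99.8]))
# stack centroids for rack centre
for u0,(u,v) in enumerate([(184,166),(236,171),(288,182),(341,182)]):
    zz=P[v,u,2]; k=(abs(z-zz)<.005)&(np.hypot(P[...,0]-P[v,u,0],P[...,1]-P[v,u,1])<.08)&reg
    c,rad=cv2.minEnclosingCircle(P[k][:,:2].astype(np.float32)); c=np.array(c); print("stack",u0+1,"rack proj",c@ex,c@ey,"rad",rad,"z",zz)
# tag plates: points .065<z<.108 on rail
t=(z>.066)&(z<.11)&reg&(xr>.42)&(xr<.508)
n,l,st,_=cv2.connectedComponentsWithStats(t.astype(np.uint8))
for i in range(1,n):
    if st[i,4]<80: continue
    k=l==i; e=k&(z>.099); print("tag n",k.sum(),"x",np.percentile(xr[k],[2,98]),"edge y",np.percentile(yr[e],[2,50,98]),"all y",np.percentile(yr[k],[1,99]))
# nut
m=(abs(z-.06)<.003)&reg&(xr<.51)&(abs(yr-.0825)<.03); print("nut",xr[m].mean(),yr[m].mean())
E
```

```text
rail x [0.4658 0.4672 0.5185 0.5207] y [-0.1993 -0.1968  0.3642  0.3662]
stack 1 rack proj 0.5934387652718384 0.2919764334173447 rad 0.07977094501256943 z 0.07599726995378808
stack 2 rack proj 0.5946157026680985 0.15334335912451724 rad 0.07999607175588608 z 0.07687499309916368
stack 3 rack proj 0.5932026855450895 0.012302648257666693 rad 0.07992111146450043 z 0.009494078932190453
stack 4 rack proj 0.5936696443605598 -0.12638496733160887 rad 0.07968751341104507 z 0.0747150499918996
tag n 292 x [0.4701 0.507 ] edge y [0.3264 0.3313 0.3353] all y [0.2921 0.3352]Traceback (most recent call last):
  File "<stdin>", line 18, in <module>
    return _quantile_unchecked(
        a, q, axis, out, overwrite_input, method, keepdims, weights)
    return _ureduce(a,
                    func=_quantile_ureduce_func,
    ...<5 lines>...
                    overwrite_input=overwrite_input,
                    method=method)
    r = func(a, **kwargs)
    result = _quantile(arr,
                       quantiles=q,
    ...<2 lines>...
                       out=out,
                       weights=wgt)
    slices_having_nans = np.isnan(arr[-1, ...])
                                  ~~~^^^^^^^^^
IndexError: index -1 is out of bounds for axis 0 with size 0
```

The frame agrees with the given sizes: rail centre at x' = 0.493, rack centre at y' = 0.083, and edges where they should be. Tag 4 goes first. I'll work out the shift to the point above and right of its edge, with tool x along the rack's +y so the flat 22 mm side pushes.

```bash
cat >> h.py <<'E'
YAW=np.radians(-6.14); EX=np.array([np.cos(YAW),np.sin(YAW),0]); EY=np.array([-EX[1],EX[0],0])
def plan(xr,yr,z):
    s=state(); Rt=q2R(s['tool_rot']); p=np.array(s['tool_pos'])
    tgt=EX*xr+EY*yr+[0,0,z]
    Rg=np.stack([EY,EX,[0,0,-1]],1)
    print("t",s['t'],"now rack x,y,z",p@EX,p@EY,p[2],"open",s['opening'],"F",np.array(s['wrist_force']))
    print("shift",Rt.T@(tgt-p),"turn",np.degrees(R.from_matrix(Rt.T@Rg).as_rotvec()))
E
python3 -c "
from h import *
plan(.493,-.195,.20)"
```

```text
t 0.1 now rack x,y,z 0.28590903187166494 -0.49815758438126173 0.23047965571638526 open 0.08539711504600454 F [0.2866 0.146  0.1364]
shift [ 0.3305 -0.1598  0.0308] turn [ -0.0905  -0.0636 -60.1518]
```

```bash
python3 -m crank '0.055 -0.027 0 0 0 -10 -1; 0.110 -0.053 0.005 0 0 -20 -1; 0.165 -0.08 0.01 0 0 -30 -1; 0.22 -0.107 0.015 0 0 -40 -1; 0.275 -0.133 0.02 0 0 -50 -1'; python3 -c "
from h import *
plan(.493,-.195,.20)"
```

```text
t: 0.72
tool_pos: [0.4303, -0.2924, 0.2109]
tool_rot: [-0.0, 0.799, 0.602, -0.0]
wrist_force: [-0.0, -1.0, -0.2]
opening: -0.0
t 0.725 now rack x,y,z 0.45908423013618216 -0.24470010078454024 0.21091772424946428 open -3.2696703151132575e-05 F [-0.0252 -0.9636 -0.1954]
shift [0.0548 0.0249 0.0109] turn [-0.0171 -0.0066 -9.8386]
```

```bash
python3 -m crank '0.03 0.013 0.006 0 0 -5 -1; 0.055 0.025 0.011 0 0 -10 -1; 0.055 0.025 0.011 0 0 -10 -1; 0.055 0.025 0.011 0 0 -10 -1'; python3 - <<'E'
from h import *
plan(.493,-.195,.09)
p,d=viewer.capture("wrist"); cv2.imwrite("pics/w1.png",p[:,:,::-1])
i=viewer.camera_info("wrist"); P=cloud("wrist",d,i); np.save("w1P.npy",P)
xr=P@EX; yr=P@EY; z=P[...,2]
for lo,hi,n in((-.2,-.05,"t4"),(-.06,.05,"t3")):
  e=(z>.100)&(z<.112)&(abs(xr-.493)<.026)&(yr>lo)&(yr<hi)
  if e.sum(): print(n,e.sum(),"edge y",np.percentile(yr[e],[0,2,50,98]),"x",np.percentile(xr[e],[1,99]))
E
```

```text
t: 1.23
tool_pos: [0.4684, -0.2486, 0.2001]
tool_rot: [-0.0, 0.745, 0.667, -0.0]
wrist_force: [0.0, -0.1, -0.2]
opening: -0.0001
t 1.225 now rack x,y,z 0.4923169171556804 -0.19705425016421985 0.20007051367881803 open -0.00013047111492943498 F [ 0.0145 -0.1221 -0.1876]
shift [0.0021 0.0008 0.1101] turn [-0.059   0.0119 -0.1857]
t4 726 edge y [-0.1688 -0.1686 -0.1651 -0.1621] x [0.4711 0.5178]
```

View pics/w1.png

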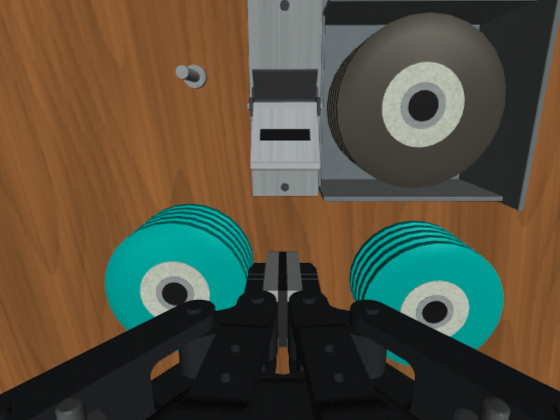

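Wrist view: tag 4 shows its bar at (285,135), with its free edge along row 165. The shut tips at about (283,265) line up with the rail column. The edge measures y' = -0.169, as planned. I'll check the height of the turquoise stacks, then go down.

```bash
python3 -c "
from h import *
P=np.load('w1P.npy'); print(P[265,150],P[270,460])"
python3 -m crank '0.001 0.001 0.04 0 0 0 -1; 0.002 0.001 0.08 0 0 0 -1; 0.002 0.001 0.1 0 0 0 -1; 0.002 0.001 0.11 0 0 0 -1; 0.002 0.001 0.11 0 0 0 -1'; python3 -c "
from h import *
plan(.493,-.180,.09)"
```

```text
[ 0.3505 -0.295   0.0698] [ 0.6104 -0.3275  0.0723]
t: 1.9
tool_pos: [0.4697, -0.2471, 0.0901]
tool_rot: [-0.0, 0.745, 0.667, -0.0]
wrist_force: [-0.2, 0.0, 0.4]
opening: 0.0002
t 1.9 now rack x,y,z 0.493385312671293 -0.19543660707068483 0.09012184092662877 open 0.00021530259624738448 F [-0.1904  0.0362  0.3738]
shift [ 0.0154 -0.0004  0.0001] turn [-0.0391 -0.0129 -0.2314]
```

```bash
python3 -m crank '0.006 0 0 0 0 0 -1; 0.012 0 0 0 0 0 -1; 0.017 0 0 0 0 0 -1; 0.022 0 -0.002 0 0 0 -1; 0.026 0 -0.005 0 0 0 -1'; python3 -m crank '0.005 0 -0.002 0 0 0 -1; 0.010 0 -0.005 0 0 0 -1; 0.015 0 -0.007 0 0 0 -1; 0.02 0 -0.009 0 0 0 -1; 0.024 0 -0.010 0 0 0 -1'
```

```text
t: 2.52
tool_pos: [0.473, -0.2201, 0.0956]
tool_rot: [-0.0, 0.745, 0.667, 0.0]
wrist_force: [0.4, 0.4, 0.3]
opening: -0.0001
t: 3.15
tool_pos: [0.4757, -0.1965, 0.1054]
tool_rot: [0.0, 0.745, 0.667, 0.0]
wrist_force: [-0.2, -0.1, 0.0]
opening: -0.0003
```

```bash
python3 -m crank '0.004 0 0 0 0 0 -1; 0.008 0 0 0 0 0 -1; 0.011 0 0 0 0 0 -1; 0.014 0 0 0 0 0 -1; 0.014 0 0 0 0 0 -1'; python3 - <<'E'
from h import *
plan(.493,-.195,.09)
p,d=viewer.capture("wrist"); cv2.imwrite("pics/w2.png",p[:,:,::-1])
E
```

```text
t: 3.78
tool_pos: [0.4771, -0.1826, 0.1053]
tool_rot: [-0.0, 0.745, 0.667, -0.0]
wrist_force: [-0.1, -0.0, 0.6]
opening: -0.0004
t 3.775 now rack x,y,z 0.493872602983281 -0.13056403279866488 0.10525246362406923 open -0.0004407741634174798 F [-0.0796 -0.0281  0.5991]
shift [-0.0644 -0.0007  0.0152] turn [-0.014  -0.0039 -0.1338]
```

View pics/w2.png

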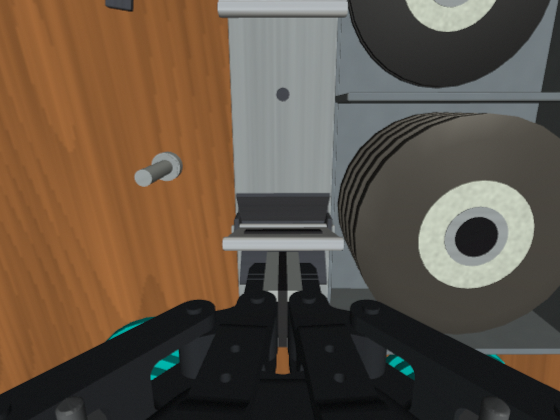

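The tag is close to upright: its edge is on row 243, just above its hinge. It hasn't fallen yet, so I'll measure the edge.

```bash
python3 - <<'E'
from h import *
p,d=viewer.capture("wrist"); P=cloud("wrist",d)
for v in range(190,262,4): q=P[v,255]; print(v,q@EX,q@EY,q[2], P[v,335]@EY, P[v,335,2])
E
```

```text
190 0.4784954254537091 -0.10696870274246875 0.051041571848916445 -0.1177701531983077 0.004723916381535714
194 0.48077029148405936 -0.10226409592080679 0.08030859757779168 -0.1205726580924585 0.005198542535661155
198 0.48069483293791293 -0.10437275720094476 0.07997547485700351 -0.12364226266663694 0.004651237647040063
202 0.48038654190626434 -0.10727147944373734 0.07674763691593328 -0.12624967124340736 0.005960027457487277
206 0.4801706132181293 -0.10993599544384598 0.07469396994431016 -0.12994407907000977 0.0033205796993031056
210 0.4799512687155569 -0.11267128833308912 0.07261716444201885 -0.13278703804061973 0.0038976262965659814
214 0.4795569787521605 -0.11611813820278465 0.06840384120765772 -0.1356571283553218 0.004402759311068927
218 0.47920985076755646 -0.11949060866745748 0.06480483701646739 -0.13863564297510209 0.004587142878381606
222 0.47821731546012175 -0.12554326859845377 0.05334181042836575 -0.14182450767747282 0.004177202050465623
226 0.4791162395266929 -0.12403010428275793 0.06501977224539338 -0.14508849479985883 0.003636133555366766
230 0.48161595162419485 -0.11540851796196748 0.09605218486122408 -0.1478838582068941 0.0045169249690219515
234 0.4833179096335806 -0.10961984772705925 0.11720755894691279 -0.10946892963565724 0.1178887819000872
238 0.4834580143071811 -0.11048132113129538 0.11938602411961485 -0.11091136721453976 0.11850909014664882
242 0.4834208719686714 -0.11213561932789536 0.11942334713288202 -0.11237843024243024 0.1190541211476594
246 0.4788596574904538 -0.1356835118531113 0.06535121089961715 -0.16063704863210732 0.004112303070639062
250 0.47902757180619193 -0.13696055482718664 0.06804195651917141 -0.16386229423021637 0.004064867691491336
254 0.47909920091873515 -0.1386817796741659 0.06957398624264885 -0.1670195382394859 0.004227908978468087
258 0.4791693401302913 -0.14038927157244951 0.07108135665728915 -0.1699244750908961 0.004997367825603061
```

```bash
python3 -m crank '0 0 0 0 0 0 -1; 0 0 0 0 0 0 -1; 0 0 0 0 0 0 -1'; python3 - <<'E'
from h import *
p,d=viewer.capture("wrist"); P=cloud("wrist",d); cv2.imwrite("pics/w3.png",p[:,:,::-1])
yr=P@EY; z=P[...,2]; e=(z>.098)&(z<.13)&(abs(P@EX-.493)<.026)&(yr>-.2)&(yr<-.06)
print(e.sum(), np.percentile(yr[e],[1,50,99]),np.percentile(z[e],[1,50,99]))
E
```

```text
t: 4.25
tool_pos: [0.4771, -0.1829, 0.1053]
tool_rot: [-0.0, 0.745, 0.667, 0.0]
wrist_force: [-0.2, -0.5, 0.4]
opening: 0.0001
3575 [-0.1247 -0.091  -0.0841] [0.0981 0.1047 0.1296]
```

View pics/w3.png

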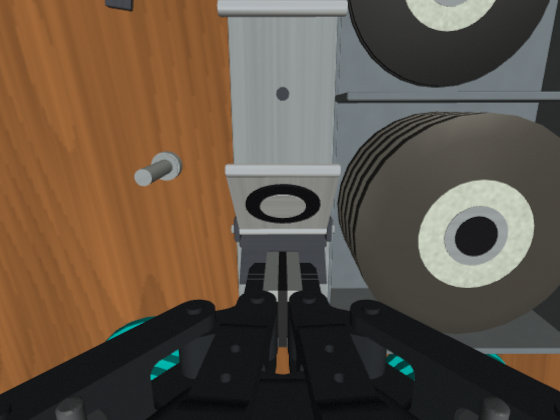

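Tag 4 now shows its ring at (283,203). Its edge has come down to y' = -0.087, z = 0.104, the full left lean. I'll back off slightly, rise, and go to tag 2.

```bash
python3 -m crank '-0.005 0 -0.03 0 0 0 -1; -0.005 0 -0.075 0 0 0 -1; 0.03 0 -0.095 0 0 0 -1; 0.085 0 -0.095 0 0 0 -1; 0.14 0 -0.095 0 0 0 -1'; python3 -c "
from h import *
plan(.493,.085,.20)"
```

```text
t: 4.92
tool_pos: [0.4929, -0.0427, 0.2009]
tool_rot: [0.001, 0.745, 0.667, 0.001]
wrist_force: [1.1, 0.8, 0.1]
opening: 0.0003
t 4.925 now rack x,y,z 0.4945960460643309 0.0102736216618931 0.2009413515905367 open 0.0002803029444616664 F [1.142  0.7948 0.1433]
shift [ 0.0747 -0.0019  0.0009] turn [ 0.0934 -0.002  -0.2431]
```

```bash
python3 -m crank '0.045 0 0 0 0 0 -1; 0.075 -0.001 0 0 0 0 -1; 0.075 -0.001 0 0 0 0 -1; 0.075 -0.001 0 0 0 0 -1'; python3 - <<'E'
from h import *
plan(.493,.085,.09)
p,d=viewer.capture("wrist"); cv2.imwrite("pics/w4.png",p[:,:,::-1]); P=cloud("wrist",d)
yr=P@EY; z=P[...,2]; e=(z>.1)&(z<.112)&(abs(P@EX-.493)<.026)&(yr>.09)&(yr<.2)
print(e.sum(), np.percentile(yr[e],[1,50,99]),np.percentile(z[e],[1,50,99]))
E
```

```text
t: 5.42
tool_pos: [0.4996, 0.0305, 0.2002]
tool_rot: [0.0, 0.745, 0.667, -0.0]
wrist_force: [-0.4, 0.2, 0.1]
opening: -0.0001
t 5.425 now rack x,y,z 0.4934483336484611 0.0837373240852673 0.2002312462552419 open -9.343511926047304e-05 F [-0.4237  0.2219  0.1433]
shift [ 0.0013 -0.0004  0.1102] turn [-0.0102  0.0412 -0.1203]
712 [0.1114 0.1149 0.1185] [0.1001 0.1039 0.1058]
```

View pics/w4.png

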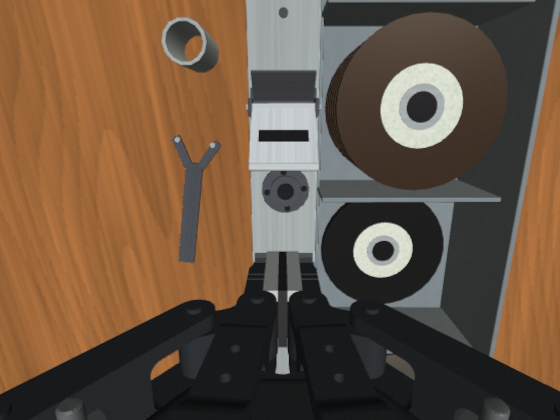

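Tag 2 shows its bar at (283,136), edge on row 166 at y' = 0.111. The nut at (285,191) tops out at 60 mm, well under a 90 mm tip height. Same move again.

```bash
python3 -m crank '0 0 0.04 0 0 0 -1; 0 0 0.08 0 0 0 -1; 0 0 0.1 0 0 0 -1; 0 0 0.11 0 0 0 -1; 0 0 0.11 0 0 0 -1';  python3 -c "
from h import *
plan(.493,.098,.09)"; python3 -m crank '0.006 0 0 0 0 0 -1; 0.012 0 0 0 0 0 -1; 0.017 0 0 0 0 0 -1; 0.022 0 -0.002 0 0 0 -1; 0.026 0 -0.005 0 0 0 -1'; python3 -m crank '0.005 0 -0.002 0 0 0 -1; 0.010 0 -0.005 0 0 0 -1; 0.015 0 -0.007 0 0 0 -1; 0.02 0 -0.009 0 0 0 -1; 0.024 0 -0.010 0 0 0 -1'
```

```text
t: 6.1
tool_pos: [0.4996, 0.0302, 0.09]
tool_rot: [-0.0, 0.745, 0.667, -0.0]
wrist_force: [0.3, 0.5, 0.5]
opening: 0.0001
t 6.1 now rack x,y,z 0.49349639421349184 0.08342361039498546 0.09000390273824291 open 5.522303363496471e-05 F [0.2923 0.4684 0.5113]
shift [ 0.0146 -0.0006  0.    ] turn [-0.0543  0.0114 -0.2247]
t: 6.72
tool_pos: [0.5025, 0.0573, 0.0955]
tool_rot: [-0.0, 0.745, 0.667, 0.0]
wrist_force: [0.7, 0.4, 0.4]
opening: 0.0
t: 7.35
tool_pos: [0.5053, 0.081, 0.1054]
tool_rot: [0.0, 0.745, 0.667, 0.0]
wrist_force: [-0.4, -0.4, 0.1]
opening: 0.0
```

```bash
python3 -m crank '0.004 0 0 0 0 0 -1; 0.008 0 0 0 0 0 -1; 0.012 0 0 0 0 0 -1; 0.015 0 0 0 0 0 -1; 0.015 0 0 0 0 0 -1'; python3 -m crank '0 0 0 0 0 0 -1; 0 0 0 0 0 0 -1; 0 0 0 0 0 0 -1; 0 0 0 0 0 0 -1'; python3 - <<'E'
from h import *
p,d=viewer.capture("wrist"); cv2.imwrite("pics/w5.png",p[:,:,::-1]); P=cloud("wrist",d)
yr=P@EY; z=P[...,2]; e=(z>.098)&(z<.13)&(abs(P@EX-.493)<.026)&(yr>.15)&(yr<.25)
print(e.sum(), np.percentile(yr[e],[1,50,99]),np.percentile(z[e],[1,50,99]))
E
```

```text
t: 7.98
tool_pos: [0.5069, 0.0958, 0.1053]
tool_rot: [-0.0, 0.745, 0.667, 0.0]
wrist_force: [0.9, 0.5, -0.3]
opening: -0.0004
t: 8.48
tool_pos: [0.5068, 0.0955, 0.1053]
tool_rot: [-0.0, 0.745, 0.667, 0.0]
wrist_force: [-0.3, -0.6, 0.7]
opening: 0.0004
3563 [0.1553 0.189  0.1959] [0.0982 0.1047 0.1296]
```

View pics/w5.png

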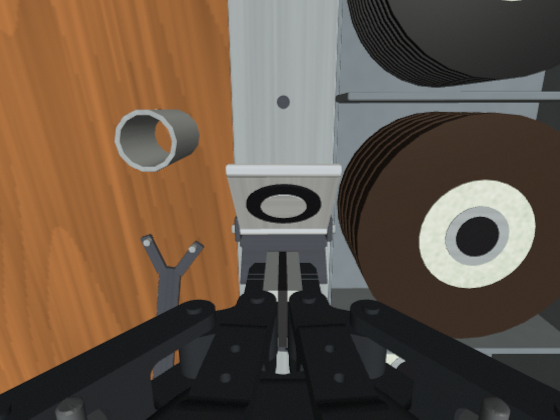

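Tag 2 shows its ring at (283,203), with its edge at y' ≈ 0.195. Now I'll rise, pull back towards the robot to clear the view, and check everything from the top.

```bash
python3 -m crank '-0.005 0 -0.03 0 0 0 -1; -0.005 0 -0.08 0 0 0 -1; -0.005 0 -0.13 0 0 0 -1; -0.03 -0.03 -0.15 0 0 0 -1; -0.08 -0.05 -0.15 0 0 0 -1'; python3 -m crank '-0.05 -0.01 0 0 0 0 -1; -0.1 -0.02 0 0 0 0 -1; -0.15 -0.03 0 0 0 0 -1; -0.2 -0.03 0 0 0 0 -1; -0.25 -0.03 0 0 0 0 -1'; python3 -m crank '-0.06 -0.01 0 0 0 0 -1; -0.12 -0.02 0 0 0 0 -1; -0.12 -0.02 0 0 0 0 -1'; python3 - <<'E'
from h import *
for n in ("top","scene"):
    p,d=viewer.capture(n); P=cloud(n,d); cv2.imwrite(f"pics/{n}9.png",p[:,:,::-1])
    if n=="top":
        p0=np.load("top0p.npy"); 
        c=p[125:290,145:420,::-1]; cv2.imwrite("pics/topz9.png",cv2.resize(c,None,fx=2.8,fy=2.8,interpolation=cv2.INTER_CUBIC))
        yr=P@EY; xr=P@EX; z=P[...,2]
        for i,y in enumerate((.293,.153,.013,-.127)):
            e=(z>.1)&(z<.112)&(abs(xr-.493)<.026)&(abs(yr-y)<.06); print("tag",i+1,e.sum(),"edge - pin",np.median(yr[e])-y if e.any() else None)
        df=(np.abs(p.astype(int)-p0).max(-1)>40).astype(np.uint8)
        df=cv2.morphologyEx(df,cv2.MORPH_OPEN,np.ones((3,3)))
        nn,l,st,ce=cv2.connectedComponentsWithStats(df)
        for k in range(1,nn):
            if st[k,4]>12: print("changed",st[k],P[int(ce[k][1]),int(ce[k][0])])
E
```

```text
t: 9.15
tool_pos: [0.4492, 0.0218, 0.2575]
tool_rot: [0.002, 0.744, 0.668, 0.002]
wrist_force: [0.4, -0.8, 0.5]
opening: -0.0003
t: 9.78
tool_pos: [0.3906, -0.2252, 0.2555]
tool_rot: [0.0, 0.745, 0.667, 0.0]
wrist_force: [-0.0, 0.6, -0.0]
opening: -0.0003
t: 10.15
tool_pos: [0.3571, -0.3451, 0.2552]
tool_rot: [0.001, 0.747, 0.665, -0.001]
wrist_force: [-0.6, 0.4, -0.9]
opening: 0.0001
tag 1 51 edge - pin 0.038834771829538595
tag 2 51 edge - pin 0.0392467419569002
tag 3 47 edge - pin -0.03797351656198557
tag 4 46 edge - pin 0.040106008777246294
changed [229 201   3   5  15] [0.5229 0.1047 0.0708]
changed [233 201   9  18 110] [0.507  0.0889 0.0693]
changed [218 204  13  14  91] [0.5034 0.1193 0.0781]
changed [338 211  10  18 135] [ 0.4787 -0.1902  0.0691]
changed [  394   210   166   210 16829] [ 0.185  -0.6058 -0.0002]
changed [327 214  10  15  90] [ 0.4747 -0.159   0.0842]
changed [428 260  28  40 483] [ 0.3309 -0.3368  0.3129]
changed [467 288  16  15 189] [ 0.333  -0.2292  0.6543]
changed [474 333   4   4  14] [ 0.3002 -0.2022  0.7041]
changed [475 340   5   3  15] [ 0.2937 -0.2038  0.7037]
changed [ 243  343  153   77 5912] [ 0.0421 -0.1308  0.0005]
changed [ 187  369   51   51 1461] [0.1592 0.0874 0.4572]
changed [459 381   5  11  44] [ 0.2554 -0.184   0.7078]
changed [256 405  17  15 134] [0.2178 0.0011 0.6663]
changed [554 409   6   9  42] [ 0.2279 -0.2738  0.7019]
```

View pics/topz9.png

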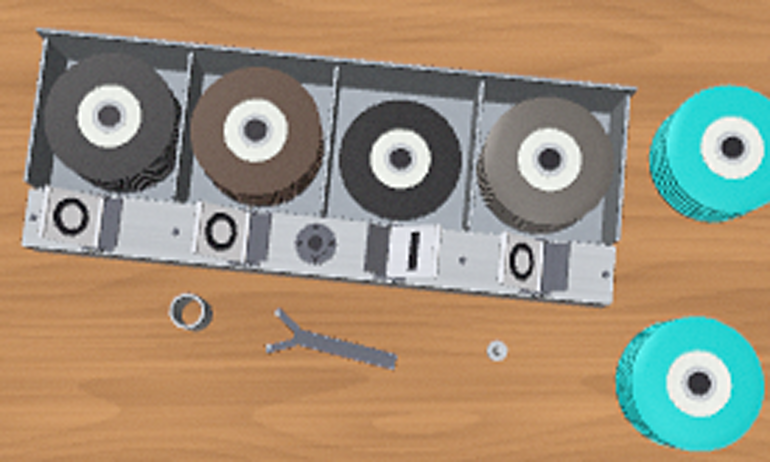

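View pics/scene9.png

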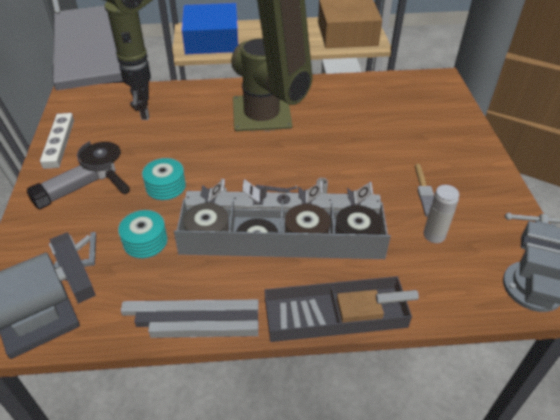

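The final top view shows rings at (71,217), (221,231) and (522,261) of the crop, and a bar at (413,251) before the low bay. Only the two pushed tags and the arm have changed. The arm stands clear, so I'm handing in.

```bash
python3 -c "
from plant import job,state
print(job.hand_in(), state()['t'])"
```

```text
the job is handed in; nothing more can be done
the job is handed in; nothing more can be done
```

I pushed over the two wrong tags, before the second bay from the left (brown grinding discs) and the rightmost bay (grey flap discs). I used the shut fingertips, moving slowly. The other two tags were already right: ring before the leftmost bay (full), and bar before the nearly empty third bay.

- **Tags:** in the final top view, the free edges of tags 1 to 4 (left to right) lie +39, +39, -38 and +40 mm from their pins. About 40 mm is a full lean, so the rings show before the three full bays and the bar before the low one.
- **Everything else:** comparing the first and last top pictures, only the two pushed tags and the arm had changed. The discs, nut, tube, spanner, bolt and turquoise stacks showed no shift.
- **Force and time:** the wrist force stayed around 1 N in the readings at the end of each move. The last move ended at about 10 s. The arm was clear of everything at hand-in.
- **One check that looked off:** tag 4 still seemed nearly upright just after its push. Its edge was already past the pin, and the next picture, about half a second later, showed it fully down.

The hand-in reported no verdict.

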